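Hang the draining basket on the swing-out hook

ROBOT

A 6-joint arm with a two-finger parallel gripper is mounted at the origin on the work surface. World frame = base frame: x ahead of the robot, y to its left, z up, the work surface at z = 0. Lengths are in m, angles in degrees, forces in N, time in s.
With the tool pointing down it reaches from about 0.25 to 0.775 m from the base axis. Payload 4 kg.
Tool frame: the origin (TCP) lies midway between the tips of the shut fingers; the grasp point (between the pads) lies 19 mm behind it (ctrl.hold_point_z is the distance from the TCP to the grasp point, in m); z points along the fingers, x is the direction in which the jaws open and shut, and the axes are right-handed (so a half turn about z gives the same grasp; the last joint's range is limited). The gripper opens to 94 mm and grips with 3 to 60 N. Pads are 16 mm wide; open, the fingers measure 119 mm over their backs; the gripper's body (75 mm by 177 mm) begins 78 mm behind the grasp point.
Start: joints at [58.436, 4.996, 78.535, -0, 96.463, -5.907], TCP at [0.238, 0.496, 0.206] pointing down, gripper open.
Joint ranges: [-177.83, 177.83], [-43.37, 116.18], [15.69, 146.23], [-61.86, 241.86], [9.47, 152.12], [-147.06, 147.06]. Speed limits (degrees/s): [159.86, 159.86, 180, 180, 180, 180].

INTERFACE

Orientations are given as a 3x3 rotation matrix whose columns are the frame's x, y, z axes.
In Python, from plant import ctrl gives the robot as it stands.
- The arm moves only by the tool servo_tool, never from a script. Its arguments are lists of equal length, an entry for each row: "dr": the turn, a rotation vector about the world's x, y, z scaled (see below), a list of three; "translation": the shift along the world's x, y, z scaled (see below), a list of three; "gripper": the opening, from 0 (shut) to 1 (fully open). A call has 1 to 20 rows; each row shifts and turns the commanded pose from where the row before left it; what a row does not reach is not made up. The controller multiplies each number of a shift by 0.04 m and each number of a turn by 0.08 rad. A row lasts 1/10 s, in which the tool goes at most 50 mm and 8.59 degrees, less where a joint would pass 70% of its speed; a pose out of reach is approached as far as the arm can. A call with a number of a shift or a turn outside -1 to 1 is refused whole. A call with a gripper value outside its range is refused whole. The fingers move at their own pace and stop on an object; "grip_force" is the grip in N (left out, the last holds). Time passes only in rows, so rows that do not move let the fingers close. It gives the time, the measured TCP pose, the force and the opening at its end, in the units of the state.
- ctrl.observe(): the state, without advancing time (a new reading comes with each control period).
- ctrl.snapshot(name): name is "scene" or "top" or "wrist"; returns the picture (400x640x3 uint8, red, green, blue); there is no depth.
- ctrl.get_calibration(name): a dict with "vertical_fov" (degrees; the focal length in pixels is half the picture's height over the tangent of half this angle, whatever the lens; pixels are square), "cx", "cy" (the principal point, pixels), "k1" (the pictures are not rectified: a ray, as slopes to the right and down, at radius r is drawn at 1 + k1 r^2 times it, then the intrinsics apply), "rvec" (rotation vector, rad) and "tvec" (3), from world to camera coordinates, as OpenCV has them. Camera axes: x right, y down, z forward; pixel columns grow to the right and rows downward; lengths in m; the calibration is good to about 2 mm. A picture is of the moment at which its call begins: read the wrist's pose just before it. get_calibration takes no time and is no camera call; for the wrist camera it gives the pose at the moment of the call.
- ctrl.hand_in(): hands the job in, once; it reports no verdict.
The state is a dict: "t": time; "q": joint angles; "qvel": joint speeds; "effort": joint torques, N m; "tcp_pos": TCP position; "orientation": TCP orientation; "wrist_force": force on the tool from outside, world axes, zero at the start; "ft_torque": the same for the moment, N m; "opening": finger opening in m.
Only numpy, scipy, OpenCV 4.12 (cv2) and the standard library are available. Lean on these libraries where they do the work, as an engineer would, in place of code of your own. Each camera call takes 0.05 s, during which the arm holds its last target. There are 200 camera calls.

TASK

First swing the stand's folded hook arm all the way out to its stop, so that its hook is over the drip tray. Then hang the draining basket, kept upright, by its handle on the hook, with its fresh cheese still in it, so that it hangs level and still in the hook's dip. Leave the other things on the counter alone.

Things in the scene. Friction and masses are not known exactly. Their poses are not given: they have to be found in the camera images.
- stand: fixed steel draining stand on the right. Origin on the table under its 22 mm round upright post. A square drip tray (160 x 160 mm, 20 mm high) is joined to it, its centre 150 mm from the post along the stand's +y axis. The top of the post and arm hub (34 mm across) is at z = 0.290 m
- swing_arm (a joint): hinge of the hook arm about the vertical post, rad. At 0 the arm points along the stand's -x axis; it grows as the arm swings clockwise seen from above, to the hard stop at 1.571, where the arm points along the stand's +y axis with the hook over the tray's centre. Starts part-way (0.15 to 0.6). It has light friction (about 0.1 N m) and stays where it is left; push the level part of the arm from its trailing side, 70 to 110 mm out from the post
- hook_seat (a point): top surface of the lowest point of the hook's dip, on the arm, 150 mm from the post's axis, at z = 0.260 m. The arm is a 10 mm round bar; its -x axis points outwards along the arm from post to tip, its z is up. From the post the bar is straight and level (centre line at z = 0.275 m) to 115 mm out, slopes down to the dip (143 to 157 mm out), then up to the tip 187 mm out (centre line at z = 0.279 m). The handle comes into the dip from above, lying across the arm
- basket: loose round perforated steel basket with a rigid arched handle, about 0.26 kg plus the cheese. 130 mm across the rim, 75 mm high, origin at the centre of its underside, z up. The handle stands up over the basket in its y-z plane: two uprights 156 mm apart, joined by a level bar along the basket's y
- basket_bar (a point): middle of the handle's bar, 160 mm above the basket's underside; same axes as the basket, bar along y. The bar is round, 10 mm thick, 140 mm long; the middle 16 mm are raised by 5 mm (a small kink that sits on the hook, bar centre there at +5 mm), the straight parts from 18 to 70 mm either side of the middle are for gripping, so that the middle stays free for the hook
- fresh_cheese_center (a point): centre of the loose white fresh cheese lying in the basket, 90 mm across, 34 mm high, about 0.12 kg; must stay in it
- spare_basket: a second steel draining basket of the same size but WITHOUT handle and empty, 130 mm across, 75 mm high; leave alone. Origin at the centre of its underside
- goat_cheese: grey-rinded cheese round, 116 mm across, 70 mm high; leave alone. Origin at the centre of its underside
- cheese_half: block of pale cheese lying flat, 66 x 112 x 46 mm; leave alone. Origin under its centre
- spreader: steel spatula lying flat near the table's far edge, 200 mm long; leave alone. Origin on its underside
- cracker_bowl: white bowl, 110 mm across, 50 mm high, on the left; leave alone. Origin at the centre of its underside
- honey_jar: amber jar, 68 mm across, 90 mm high; leave alone. Origin at the centre of its underside
Mind the look-alikes: they are no part of the job. What is shaped like the part that bears fresh_cheese_center but red is not meant.

How it is judged:
By the outcome, as a careful person would: the job done as asked, in the order asked, and still so for the second after the job is handed in, with the robot touching nothing.
It also fails if it takes over 64 s, if anything falls off the work surface, if the arm or the gripper's body presses on something with over 40 N, if the wrist force passes 120 N, or if a joint passes its speed limit or range.

## Working session

There is one attempt and no reset: what is moved stays moved. The work goes in short steps, Python scripts to look and compute and a tool call to move; the robot and the scene stay as the last step left them, time stands still between calls to the robot, and variables do not carry over. Pictures are saved under pics/ and viewed, about 8 in all and at most 12, crops included, and the job is handed in when it is done.

Besides the shell and the picture viewer there is one more tool, called by a JSON object that holds its "method" and its "body". servo_tool: Moves the arm, as the interface text tells. Shifts and turns lie within -1 to 1; 1 stands for 0.04 m of shift or 0.08 rad of turn. Its arguments: {"type":"object","properties":{"dr":{"type":"array"},"translation":{"type":"array"},"gripper":{"type":"array"},"grip_force":{"type":"number"}},"required":["dr","translation","gripper"]}

```bash
ls; mkdir -p pics; cat > h.py <<'E'
import numpy as np, cv2
from plant import ctrl
def cal(n):
    c=ctrl.get_calibration(n); f=200/np.tan(np.radians(c["vertical_fov"])/2)
    R=cv2.Rodrigues(np.array(c["rvec"],float))[0]; return f,c["cx"],c["cy"],c["k1"],R,np.array(c["tvec"],float).ravel()
def ray(c,u,v):
    f,cx,cy,k,R,t=c; d=np.array([(u-cx)/f,(v-cy)/f]); s=d.copy()
    for _ in range(20): s=d/(1+k*(s@s))
    return -R.T@t, R.T@np.array([s[0],s[1],1])
def onz(c,u,v,z):
    o,d=ray(c,u,v); return o+d*(z-o[2])/d[2]
def proj(c,p):
    f,cx,cy,k,R,t=c; q=R@np.array(p)+t; s=q[:2]/q[2]; s=s*(1+k*(s@s)); return s*f+[cx,cy]
def tri(rays):
    A=0;b=0
    for o,d in rays:
        d=d/np.linalg.norm(d); P=np.eye(3)-np.outer(d,d); A=A+P; b=b+P@o
    return np.linalg.solve(A,b)
def snap(n,name):
    im=ctrl.snapshot(n); cv2.imwrite(f"pics/{name}.png",im[:,:,::-1]); return im
E
python3 - <<'E'
from h import *
for n in("scene","top"): snap(n,n+"0"); c=cal(n); np.save(n+"cal.npy",np.array(c,dtype=object),allow_pickle=True); print(n,c[:4],-c[4].T@c[5],c[4])
E
```

```text
pics
scene (np.float64(367.62022407832876), 319.632749052308, 196.11906905450164, -0.07992802187796899) [ 1.30032069 -0.18305283  0.91719255] [[ 0.36502562  0.93092763 -0.01140375]
 [ 0.61644124 -0.25085547 -0.74637238]
 [-0.69767937  0.2654153  -0.66543085]]
top (np.float64(375.992894127641), 318.9600992989379, 202.91029096678065, -0.0680902030996614) [0.4312677  0.09305847 1.46962132] [[ 0.00803846 -0.99992196  0.00956284]
 [-0.99652607 -0.00880317 -0.08281486]
 [ 0.08289258 -0.00886392 -0.99651907]]
```

View pics/scene0.png

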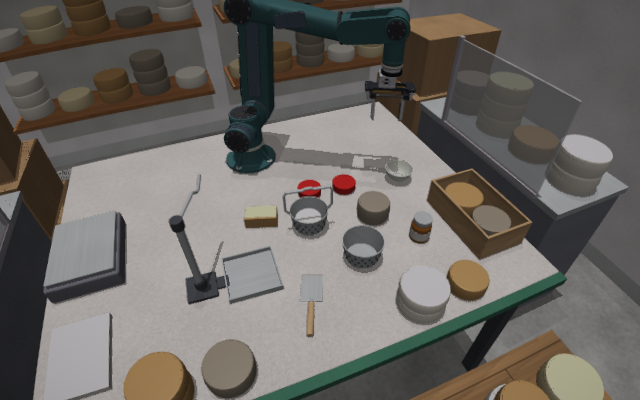

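View pics/top0.png

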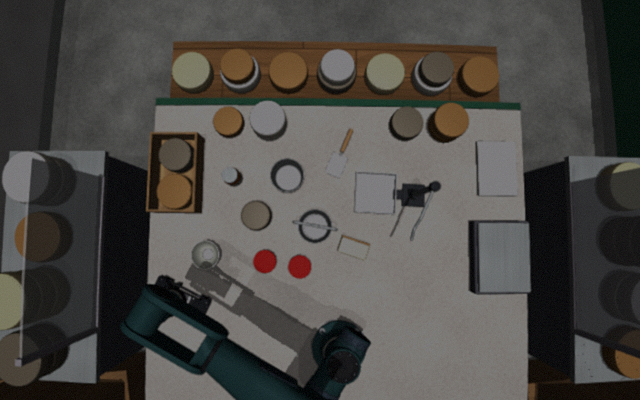

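The scene view shows the handled basket at (309,215), the handle-less one at (363,248), red rounds at (309,188) and (343,184), and the stand hub at (177,223) with its hook tip at (198,178). In the top view these are basket (315,226), spare (287,177), hub (435,187) and hook (413,238). I'll confirm with enlarged crops.

```bash
python3 - <<'E'
import cv2,numpy as np
s=cv2.imread("pics/scene0.png");t=cv2.imread("pics/top0.png")
def c(i,x,y,w,h,k): return cv2.resize(i[y:y+h,x:x+w],None,fx=k,fy=k,interpolation=cv2.INTER_CUBIC)
a=np.hstack([c(s,270,170,80,60+10,5),c(t,275,200,80,70,5)])
b=np.hstack([c(s,150,165,100,60,4),c(t,380,170,100,60,4)])
cv2.imwrite("pics/crop1.png",np.vstack([a,b]))
E
```

```text
(no output)
```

View pics/crop1.png

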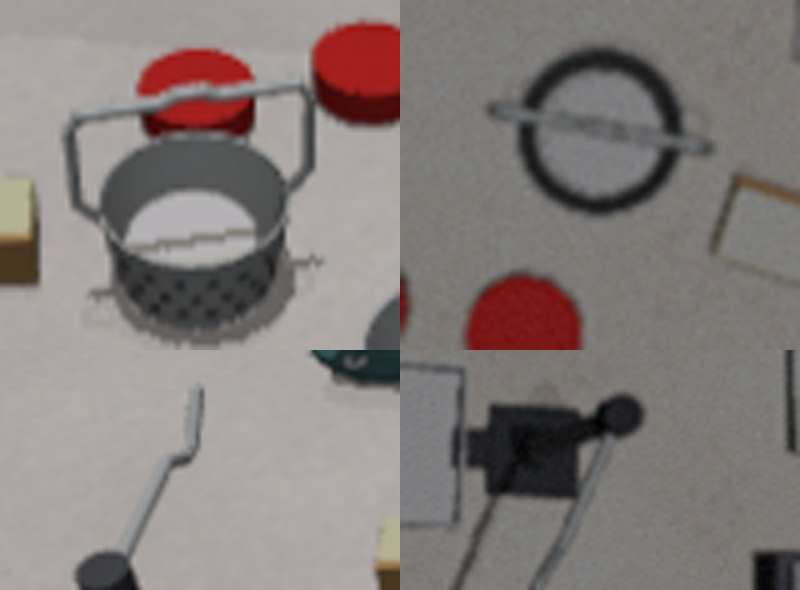

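```bash
python3 - <<'E'
from h import *
S=np.load("scenecal.npy",allow_pickle=True);T=np.load("topcal.npy",allow_pickle=True)
def both(n,s,t): print(n,tri([ray(S,*s),ray(T,*t)]).round(3))
both("barL(scene left)",(284.4,194),(337,230)); both("barR",(331.4,187),(293.6,221.6))
for p in [(293.6,221.6),(337,230),(315.2,225.8)]: print("bar top z.16",onz(T,*p,.16).round(3))
for p in [(284.4,194),(331.4,187)]: print("bar scene z.16",onz(S,*p,.16).round(3))
print("kink scene", onz(S,310.6,188.6,.167).round(3))
both("hub",(176.7,219.5),(435,186.3)); print(onz(T,435,186.3,.29).round(3),onz(S,176.7,219.5,.29).round(3))
print("arm",onz(T,416.3,228.8,.275).round(3)); print("tip",onz(T,412,239,.279).round(3),onz(S,199.5,174.5,.279).round(3),"lev end",onz(S,192,192,.275).round(3))
im=cv2.imread("pics/top0.png"); 
for n,p in dict(half=(353,246),spare=(287,177),goat=(256,215),red2=(300,266),bowl=(207,253),jar=(231,176)).items(): print(n,onz(T,*p,.05).round(3))
tr=[onz(T,*p,.02) for p in [(356,173),(396,174),(395,213.5),(355,212.5)]]; print("tray",np.round(tr,3),np.mean(tr,0).round(3))
s=ctrl.observe(); print(s["orientation"],s["opening"],s["tcp_pos"],s["t"],ctrl.hold_point_z)
E
```

```text
barL(scene left) [0.447 0.02  0.153]
barR [0.475 0.171 0.155]
bar top z.16 [0.474 0.169 0.16 ]
bar top z.16 [0.446 0.018 0.16 ]
bar top z.16 [0.46  0.094 0.16 ]
bar scene z.16 [0.456 0.021 0.16 ]
bar scene z.16 [0.48 0.17 0.16]
kink scene [0.47  0.103 0.167]
hub [ 0.586 -0.288  0.286]
[ 0.586 -0.287  0.29 ] [ 0.591 -0.287  0.29 ]
arm [ 0.45  -0.229  0.275]
tip [ 0.418 -0.214  0.279] [ 0.417 -0.211  0.279] lev end [ 0.481 -0.24   0.275]
half [ 0.388 -0.049  0.05 ]
spare [0.647 0.203 0.05 ]
goat [0.501 0.318 0.05 ]
red2 [0.312 0.149 0.05 ]
bowl [0.356 0.5   0.05 ]
jar [0.65  0.417 0.05 ]
tray [[ 0.67  -0.063  0.02 ]
 [ 0.668 -0.22   0.02 ]
 [ 0.513 -0.215  0.02 ]
 [ 0.516 -0.059  0.02 ]] [ 0.592 -0.14   0.02 ]
[[ 4.32958816e-01  9.01413132e-01 -1.01385215e-03]
 [ 9.01411625e-01 -4.32959959e-01 -1.65993182e-03]
 [-1.93524173e-03 -1.95216000e-04 -9.99998108e-01]] 0.09400115842465565 [0.23788622 0.49534938 0.20443918] 0.1 0.0188
```

The basket with the white cheese, at scene (309,215) / top (315,226), is the one meant: it has the handle and the white cheese. The spare has no handle, and the red rounds are look-alikes. Next I move the closed gripper behind the arm's trailing side.

{"method": "servo_tool", "body": {"translation": [[0.3,-0.98,0.4],[0.3,-0.98,0.4],[0.3,-0.98,0.4],[0.3,-0.98,0.4],[0.3,-0.98,0.4],[0.3,-0.98,0.4],[0.3,-0.98,0.4],[0.3,-0.98,0.4],[0.3,-0.98,0.4],[0.3,-0.98,0.4],[0.3,-0.98,0],[0.3,-0.98,0],[0.3,-0.98,0],[0.3,-0.98,0],[0.3,-0.98,0],[0.3,-0.98,0],[0.3,-0.98,0],[0.3,-0.98,0],[0.3,-0.98,0],[0,0,0]], "dr": [[0,0,0],[0,0,0],[0,0,0],[0,0,0],[0,0,0],[0,0,0],[0,0,0],[0,0,0],[0,0,0],[0,0,0],[0,0,0],[0,0,0],[0,0,0],[0,0,0],[0,0,0],[0,0,0],[0,0,0],[0,0,0],[0,0,0],[0,0,0]], "gripper": [0,0,0,0,0,0,0,0,0,0,0,0,0,0,0,0,0,0,0,0]}}

```text
t: 2.1
tcp_pos: [0.4665, -0.2531, 0.3619]
orientation: [[0.438, 0.899, -0.005], [0.899, -0.438, 0.002], [-0.0, -0.005, -1.0]]
wrist_force: [-0.2, 0.5, -0.7]
opening: 0.0004
```

{"method": "servo_tool", "body": {"translation": [[0.2,-0.6,0],[0.2,-0.6,0],[0,0,0],[0,0,-0.7],[0,0,-0.7],[0,0,-0.7],[0,0,-0.7],[0,0,0],[0,0,0]], "dr": [[0,0,0],[0,0,0],[0,0,0],[0,0,0],[0,0,0],[0,0,0],[0,0,0],[0,0,0],[0,0,0]], "gripper": [0,0,0,0,0,0,0,0,0]}}

```text
t: 3.0
tcp_pos: [0.4819, -0.2959, 0.254]
orientation: [[0.432, 0.902, -0.0], [0.902, -0.432, 0.001], [0.0, -0.001, -1.0]]
wrist_force: [-0.6, -0.4, 0.4]
opening: 0.0001
```

```bash
cat > push.py <<'E'
from h import *
# arc of TCP: r out along the arm, off behind it, post P
P=np.array([.587,-.287]); r=.092
s=ctrl.observe(); p=np.array(s["tcp_pos"])[:2]; print(p, s["orientation"][:,0] if hasattr(s["orientation"],"shape") else s["orientation"])
def pt(th,off): # th from +x world, arm dir
    a=np.radians(th); d=np.array([np.cos(a),np.sin(a)]); n=np.array([d[1],-d[0]]); return P+r*d-off*n
q=p
for th,off in [(156,.03)]+[(t,.0185) for t in np.arange(156,88,-4)]:
    w=pt(th,off); print(th,((w-q)/.04).round(2)); q=w
E
python3 push.py
```

```text
[ 0.48193935 -0.29591602] [4.32197897e-01 9.01778665e-01 4.65408481e-04]
156 [0.22 0.47]
156 [0.12 0.26]
152 [0.04 0.16]
148 [0.05 0.16]
144 [0.06 0.15]
140 [0.07 0.15]
136 [0.08 0.14]
132 [0.09 0.13]
128 [0.1  0.13]
124 [0.11 0.12]
120 [0.12 0.11]
116 [0.13 0.1 ]
112 [0.13 0.09]
108 [0.14 0.09]
104 [0.15 0.08]
100 [0.15 0.06]
96 [0.15 0.05]
92 [0.16 0.04]
```

{"method": "servo_tool", "body": {"translation": [[0.22,0.47,0],[0.12,0.26,0],[0.04,0.16,0],[0.05,0.16,0],[0.06,0.15,0],[0.07,0.15,0],[0.08,0.14,0],[0.09,0.13,0],[0.1,0.13,0],[0.11,0.12,0],[0.12,0.11,0],[0.13,0.1,0],[0.13,0.09,0],[0.14,0.09,0],[0.15,0.08,0],[0,0,0]], "dr": [[0,0,0],[0,0,0],[0,0,-0.87],[0,0,-0.87],[0,0,-0.87],[0,0,-0.87],[0,0,-0.87],[0,0,-0.87],[0,0,-0.87],[0,0,-0.87],[0,0,-0.87],[0,0,-0.87],[0,0,-0.87],[0,0,-0.87],[0,0,-0.87],[0,0,0]], "gripper": [0,0,0,0,0,0,0,0,0,0,0,0,0,0,0,0]}}

```text
t: 4.6
tcp_pos: [0.5476, -0.203, 0.2554]
orientation: [[0.976, 0.218, 0.003], [0.218, -0.976, -0.001], [0.003, 0.002, -1.0]]
wrist_force: [0.2, -0.3, -0.4]
opening: 0.0007
```

{"method": "servo_tool", "body": {"translation": [[0.15,0.06,0],[0.15,0.05,0],[0.16,0.04,0],[0.1,0.01,0],[0,0,0],[0,0,0]], "dr": [[0,0,-0.87],[0,0,-0.87],[0,0,-0.87],[0,0,0],[0,0,0],[0,0,0]], "gripper": [0,0,0,0,0,0]}}

```text
t: 5.2
tcp_pos: [0.569, -0.1972, 0.2539]
orientation: [[1.0, 0.011, 0.001], [0.011, -1.0, -0.0], [0.001, 0.0, -1.0]]
wrist_force: [0.1, -0.1, -0.2]
opening: 0.0003
```

```bash
python3 - <<'E'
from h import *
s=snap("scene","scene1")[:,:,::-1];t=snap("top","top1")[:,:,::-1]
w=snap("wrist","wrist1")[:,:,::-1]
k=lambda i,x,y,w,h,f: cv2.resize(i[y:y+h,x:x+w],None,fx=f,fy=f,interpolation=cv2.INTER_CUBIC)
cv2.imwrite("pics/crop2.png",np.vstack([np.hstack([k(s,140,170,130,100,3),k(t,340,140,130,100,3)]),k(w,0,0,640,400,0.61)[:, :390].copy() if 0 else np.hstack([k(w,0,0,640,400,0.6),np.zeros((240,780-384,3),np.uint8)])]))
print(ctrl.observe()["wrist_force"])
E
```

```text
[0.48329302 0.51528204 0.63686527]
```

View pics/crop2.png

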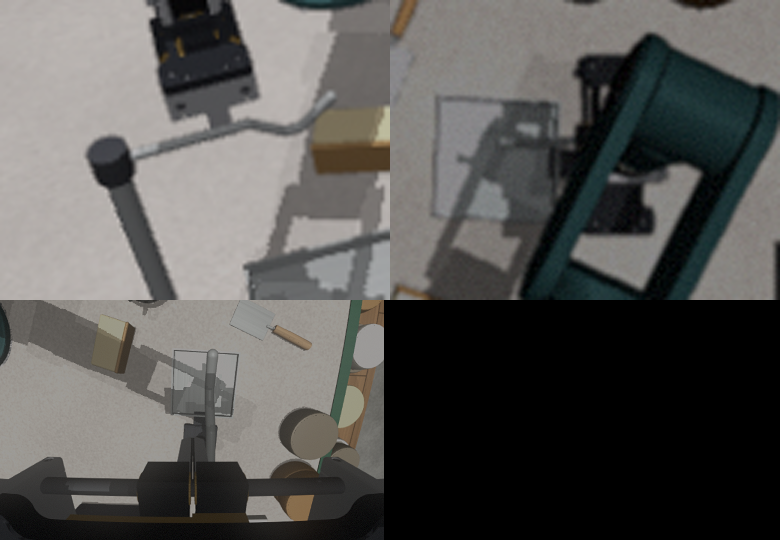

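The arm is now nearly across the tray, with its tip at scene (250.7,202.3). I'll nudge it until it reaches the stop and the force shows it.

{"method": "servo_tool", "body": {"translation": [[0.1,0,0],[0.05,0,0],[0,0,0],[0,0,0]], "dr": [[0,0,0],[0,0,0],[0,0,0],[0,0,0]], "gripper": [0,0,0,0]}}

```text
t: 5.75
tcp_pos: [0.5752, -0.1971, 0.2534]
orientation: [[1.0, 0.01, 0.0], [0.01, -1.0, -0.0], [0.0, 0.0, -1.0]]
wrist_force: [-0.5, 0.3, -0.1]
opening: 0.0007
```

```bash
python3 - <<'E'
from h import *
S=cal("scene")
print("tip was",onz(S,250.7,202.3,.279).round(3))
print(ctrl.observe()["wrist_force"])
E
```

```text
tip was [ 0.587 -0.102  0.279]
[-0.50811646  0.33592574 -0.13387694]
```

{"method": "servo_tool", "body": {"translation": [[0.08,0,0],[0,0,0],[0,0,0]], "dr": [[0,0,0],[0,0,0],[0,0,0]], "gripper": [0,0,0]}}

```text
t: 6.05
tcp_pos: [0.576, -0.197, 0.2534]
orientation: [[1.0, 0.008, -0.005], [0.008, -1.0, 0.0], [-0.005, -0.001, -1.0]]
wrist_force: [-5.9, -0.1, 2.3]
opening: 0.0006
```

{"method": "servo_tool", "body": {"translation": [[0.05,0,0],[0,0,0],[0,0,0]], "dr": [[0,0,0],[0,0,0],[0,0,0]], "gripper": [0,0,0]}}

```text
t: 6.35
tcp_pos: [0.5761, -0.197, 0.2534]
orientation: [[1.0, 0.008, -0.01], [0.008, -1.0, 0.001], [-0.01, -0.001, -1.0]]
wrist_force: [-11.2, 0.6, 2.6]
opening: 0.0004
```

The arm is against its stop: 11 N of reaction and no further motion. I retreat and go above the basket's bar.

{"method": "servo_tool", "body": {"translation": [[-0.8,0,0],[-0.8,0,0],[0,0,0.7],[0,0,0.7],[0,0,0.7],[-0.15,0.8,0],[-0.15,0.8,0],[-0.15,0.8,0],[-0.15,0.8,0],[-0.15,0.8,0],[-0.15,0.8,0],[-0.15,0.8,-0.5],[-0.15,0.8,-0.5],[0,0,-0.5],[0,0,-0.5],[0,0,0],[0,0,0]], "dr": [[0,0,0],[0,0,0],[0,0,0],[0,0,0],[0,0,0],[0,0,-0.3],[0,0,-0.3],[0,0,-0.3],[0,0,-0.3],[0,0,-0.3],[0,0,-0.3],[0,0,-0.3],[0,0,-0.3],[0,0,0],[0,0,0],[0,0,0],[0,0,0]], "gripper": [0,0,0,0,0,0,0,0,0,1,1,1,1,1,1,1,1]}}

```text
t: 8.05
tcp_pos: [0.4683, 0.059, 0.2578]
orientation: [[0.983, -0.182, 0.0], [-0.182, -0.983, 0.0], [0.0, -0.0, -1.0]]
wrist_force: [0.0, 0.3, 0.8]
opening: 0.061
```

```bash
python3 - <<'E'
from h import *
s=ctrl.observe(); w=snap("wrist","wrist2"); W=cal("wrist"); np.save("wcal2.npy",np.array(W,dtype=object))
t=snap("top","top2")[:,:,::-1];sc=snap("scene","scene2")[:,:,::-1]
print(s["tcp_pos"],s["orientation"][:,0])
k=lambda i,x,y,w,h,f: cv2.resize(i[y:y+h,x:x+w],None,fx=f,fy=f,interpolation=cv2.INTER_CUBIC)
cv2.imwrite("pics/crop3.png",np.vstack([k(w[:,:,::-1],0,0,640,320,1.0)[:, :],np.hstack([k(sc,150,180,80,60,4),k(t,375,165,80,60,4)])]))
E
```

```text
[0.4682693  0.0590043  0.25777481] [ 9.83374998e-01 -1.81586335e-01  1.24761552e-04]
```

View pics/crop3.png

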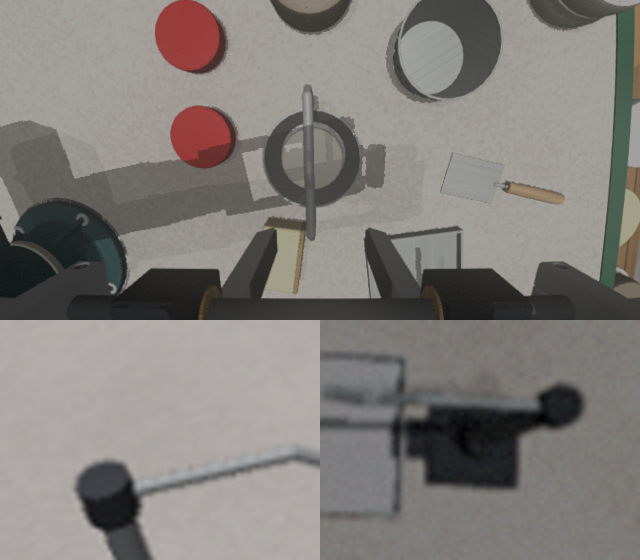

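```bash
python3 - <<'E'
from h import *
W=np.load("wcal2.npy",allow_pickle=True);T=cal("top");S=cal("scene")
a,b=onz(W,307.5,89,.158),onz(W,311,237,.158)
print("bar ends",a.round(4),b.round(4),np.linalg.norm(a-b),"mid",((a+b)/2).round(4),"yaw",np.degrees(np.arctan2(*(a-b)[1::-1])))
for p in[(308.5,130),(310,200)]: print(onz(W,*p,.16).round(4))
h=onz(T,435.5,186,.29);l=onz(T,396,184.3,.275);print("hub",h.round(4),"arm",l.round(4),"yaw",np.degrees(np.arctan2(*(l-h)[1::-1])))
# hook region crop for next view
k=lambda i,x,y,w,h,f: cv2.resize(i[y:y+h,x:x+w],None,fx=f,fy=f,interpolation=cv2.INTER_CUBIC)
t=cv2.imread("pics/top2.png");s=cv2.imread("pics/scene2.png")
t=cv2.imread("pics/top2.png");cv2.imwrite("pics/crop4.png",np.vstack([k(t,345,160,100,40,8),k(s,170,185,100,37,8)]))
E
```

```text
bar ends [0.4764 0.171  0.158 ] [0.4513 0.0231 0.158 ] 0.15000538763838628 mid [0.4638 0.0971 0.158 ] yaw 80.37505373831205
[0.4702 0.1336 0.16  ]
[0.4583 0.0643 0.16  ]
hub [ 0.5868 -0.2889  0.29  ] arm [ 0.5929 -0.165   0.275 ] yaw 87.18781738793092
```

View pics/crop4.png

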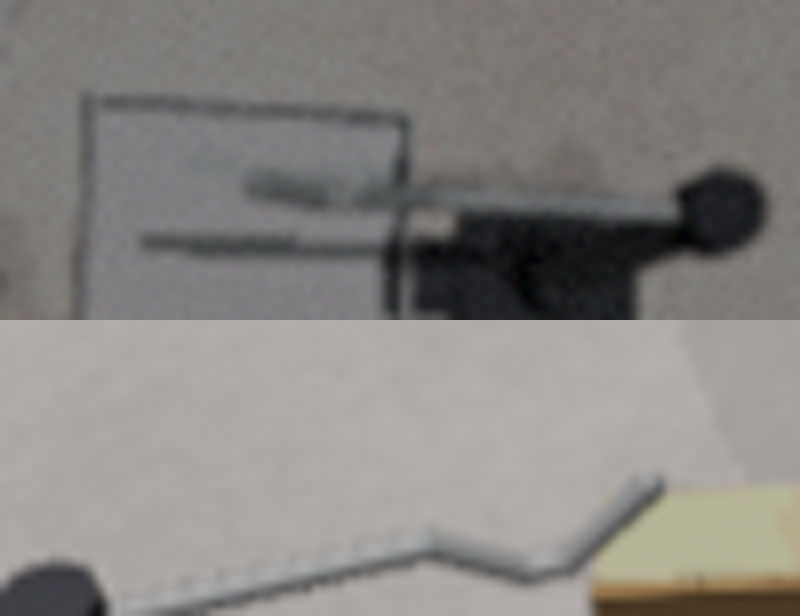

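{"method": "servo_tool", "body": {"translation": [[-0.23,0.26,0],[0,0,0],[0,0,-0.7],[0,0,-0.7],[0,0,-0.7],[0,0,-0.5],[0,0,-0.3],[0,0,0],[0,0,0],[0,0,0],[0,0,0],[0,0,0],[0,0,0],[0,0,0],[0,0,0],[0,0,0],[0,0,0]], "dr": [[0,0,0.16],[0,0,0],[0,0,0],[0,0,0],[0,0,0],[0,0,0],[0,0,0],[0,0,0],[0,0,0],[0,0,0],[0,0,0],[0,0,0],[0,0,0],[0,0,0],[0,0,0],[0,0,0],[0,0,0]], "gripper": [1,1,1,1,1,1,1,1,0,0,0,0,0,0,0,0,0], "grip_force": 55}}

```text
t: 9.9
tcp_pos: [0.4589, 0.0694, 0.1415]
orientation: [[0.986, -0.169, -0.0], [-0.169, -0.986, -0.0], [-0.0, 0.0, -1.0]]
wrist_force: [-0.4, 0.2, -0.5]
opening: 0.0258
```

```bash
python3 - <<'E'
from h import *
T=cal("top");S=cal("scene")
print("tip",tri([ray(T,376,183.25),ray(S,251.5,205.6)]).round(4),onz(T,376.3,183.25,.279).round(4),onz(S,251.5,205.6,.279).round(4))
print("dip scene",onz(S,238.5,216.5,.255).round(4),"hub",onz(T,435.25,186.4,.29).round(4))
s=ctrl.observe();print(s["opening"],s["tcp_pos"],s["wrist_force"])
E
```

```text
tip [ 0.5954 -0.1013  0.275 ] [ 0.5951 -0.1006  0.279 ] [ 0.5995 -0.1027  0.279 ]
dip scene [ 0.6007 -0.1406  0.255 ] hub [ 0.5855 -0.2881  0.29  ]
0.025786269754560692 [0.45891994 0.06938126 0.14145775] [-0.42542456  0.23802026 -0.50683425]
```

{"method": "servo_tool", "body": {"translation": [[0,0,0],[0,0,0],[0,0,0],[0,0,0],[0,0,0],[0,0,0],[0,0,0.2],[0,0,0.3],[0,0,0.3],[0,0,0]], "dr": [[0,0,0],[0,0,0],[0,0,0],[0,0,0],[0,0,0],[0,0,0],[0,0,0],[0,0,0],[0,0,0],[0,0,0]], "gripper": [0,0,0,0,0,0,0,0,0,0]}}

```text
t: 10.9
tcp_pos: [0.4606, 0.0694, 0.1763]
orientation: [[0.986, -0.169, 0.005], [-0.169, -0.986, 0.0], [0.005, -0.001, -1.0]]
wrist_force: [0.2, -0.1, -3.5]
opening: 0.0082
```

```bash
python3 - <<'E'
from h import *
s=ctrl.observe();print(s["opening"],s["tcp_pos"],s["wrist_force"],s["ft_torque"],s["q"])
sc=snap("scene","scene3")[:,:,::-1]
k=lambda i,x,y,w,h,f: cv2.resize(i[y:y+h,x:x+w],None,fx=f,fy=f,interpolation=cv2.INTER_CUBIC)
cv2.imwrite("pics/crop5.png",k(sc,250,130,120,110,5))
E
```

```text
0.008249325778500832 [0.46059138 0.06941245 0.17633973] [ 0.20158335 -0.07779289 -3.45882817] [-0.14589424 -0.0627262  -0.00724628] [ 1.59176381e+00 -5.65203908e+00  9.24297976e+01 -1.40958056e-03
  9.29130330e+01  1.13256446e+01]
```

View pics/crop5.png

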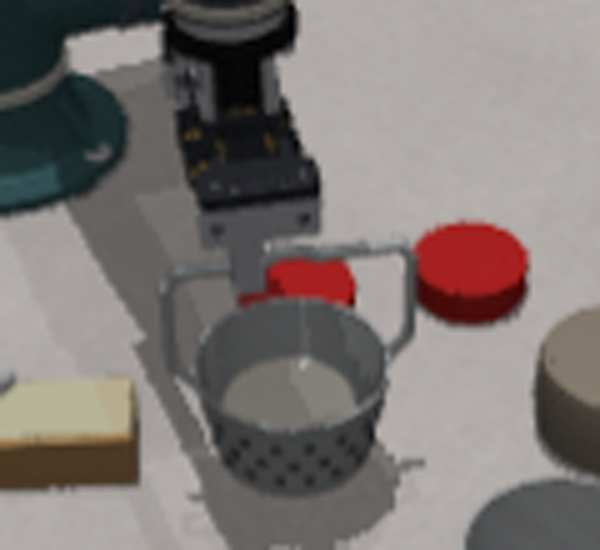

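Basket gripped (opening 8 mm, 3.5 N load) and almost level, with the cheese inside. Raise, turn and carry it to in front of the hook tip.

{"method": "servo_tool", "body": {"translation": [[0,0,0.2],[0,0,0.35],[0,0,0.35],[0,0,0.35],[0,0,0.35],[0,0,0.35],[0,0,0.35],[0,0,0.35],[0.23,-0.15,0.15],[0.23,-0.15,0],[0.23,-0.15,0],[0.23,-0.15,0],[0.23,-0.15,0],[0.23,-0.15,0],[0.23,-0.15,0],[0.23,-0.15,0],[0.23,-0.15,0],[0.23,-0.15,0],[0.23,-0.15,0],[0.23,-0.15,0]], "dr": [[0,0,0],[0,0,0],[0,0,-0.2],[0,0,-0.5],[0,0,-0.7],[0,0,-0.9],[0,0,-0.9],[0,0,-0.9],[0,0,-0.9],[0,0,-0.9],[0,0,-0.9],[0,0,-0.9],[0,0,-0.9],[0,0,-0.9],[0,0,-0.9],[0,0,-0.9],[0,0,-0.9],[0,0,-0.9],[0,0,-0.9],[0,0,-0.9]], "gripper": [0,0,0,0,0,0,0,0,0,0,0,0,0,0,0,0,0,0,0,0]}}

```text
t: 12.95
tcp_pos: [0.5699, -0.0028, 0.2867]
orientation: [[0.204, -0.979, 0.001], [-0.979, -0.204, 0.0], [0.0, -0.001, -1.0]]
wrist_force: [-0.3, -0.6, -4.0]
opening: 0.0084
```

{"method": "servo_tool", "body": {"translation": [[0,0,0],[0,0,0],[0,0,0],[0,0,0],[0,0,0],[0,0,0],[0,0,0],[0,0,0]], "dr": [[0,0,-0.9],[0,0,-0.9],[0,0,-0.7],[0,0,-0.4],[0,0,-0.2],[0,0,0],[0,0,0],[0,0,0]], "gripper": [0,0,0,0,0,0,0,0]}}

```text
t: 13.75
tcp_pos: [0.5694, -0.0026, 0.2857]
orientation: [[-0.039, -0.999, 0.0], [-0.999, 0.039, -0.0], [0.0, -0.0, -1.0]]
wrist_force: [-0.4, -0.1, -4.5]
opening: 0.0084
```

```bash
python3 - <<'E'
from h import *
s=ctrl.observe();print(s["opening"],s["tcp_pos"],s["wrist_force"],s["ft_torque"])
x=s["orientation"];print("yaw",np.degrees(np.arctan2(x[1][0],x[0][0])))
W=cal("wrist");np.save("wcal3.npy",np.array(W,dtype=object))
w=snap("wrist","wrist4")[:,:,::-1];sc=snap("scene","scene4")[:,:,::-1]
k=lambda i,x,y,w,h,f: cv2.resize(i[y:y+h,x:x+w],None,fx=f,fy=f,interpolation=cv2.INTER_CUBIC)
cv2.imwrite("pics/crop6.png",np.vstack([k(w,0,40,640,280,1.25),k(sc,140,130,200,62,4)]))
E
```

```text
0.008375473100201572 [ 0.56937896 -0.00261297  0.28570181] [-0.38654806 -0.14848847 -4.50200999] [0.00818489 0.23303542 0.00194812]
yaw -92.22544119477794
```

View pics/crop6.png

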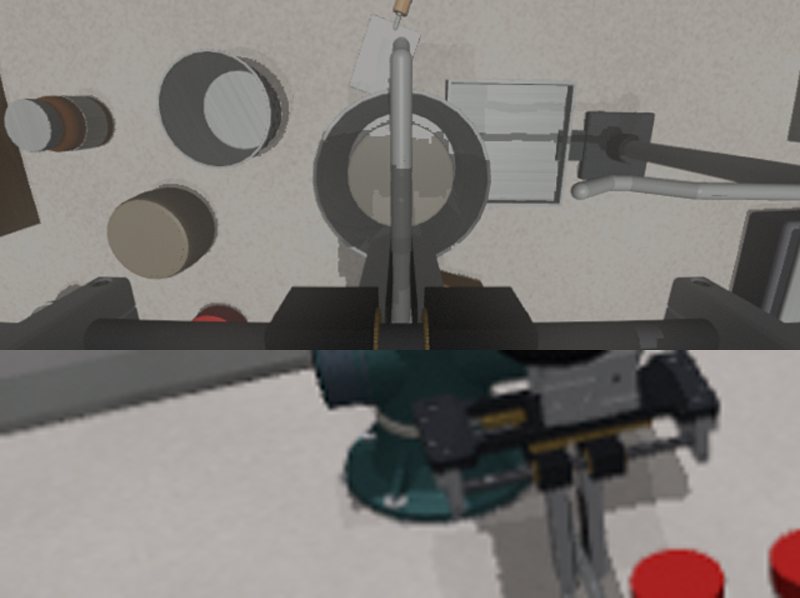

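```bash
python3 - <<'E'
from h import *
W=np.load("wcal3.npy",allow_pickle=True)
f=lambda u,v,z: onz(W,u/1.25,v/1.25+40,z).round(4)
print("bar end outer @.3045/.300",f(401,40,.3045),f(401,40,.300)," bar mid pts",f(402,120,.3045),f(402,230,.3045))
print("tip",f(574,191,.279),"dip",f(614,184,.255),f(632,185,.255),"115mm",f(697,191,.275),"level",f(790,193,.275))
print("rim centre", f(402,176,.22))
E
```

```text
bar end outer @.3045/.300 [ 0.6733 -0.0064  0.3045] [ 0.6742 -0.0064  0.3   ]  bar mid pts [ 0.6396 -0.0055  0.3045] [ 0.5872 -0.0036  0.3045]
tip [ 0.5974 -0.0998  0.279 ] dip [ 0.595  -0.1374  0.255 ] [ 0.594  -0.1493  0.255 ] 115mm [ 0.5938 -0.1761  0.275 ] level [ 0.5905 -0.2383  0.275 ]
rim centre [ 0.5983 -0.0042  0.22  ]
```

{"method": "servo_tool", "body": {"translation": [[-0.075,-0.1,0],[0,-0.25,0],[0,-0.35,0],[0,-0.35,0],[0,-0.35,0],[0,-0.35,0],[0,-0.35,0],[0,-0.35,0],[0,-0.35,0],[0,-0.3,0],[0,-0.2,0],[0,-0.05,0],[0,0,0],[0,0,0],[0,0,0],[0,0,0]], "dr": [[0,0,-0.13],[0,0,0],[0,0,0],[0,0,0],[0,0,0],[0,0,0],[0,0,0],[0,0,0],[0,0,0],[0,0,0],[0,0,0],[0,0,0],[0,0,0],[0,0,0],[0,0,0],[0,0,0]], "gripper": [0,0,0,0,0,0,0,0,0,0,0,0,0,0,0,0]}}

```text
t: 15.45
tcp_pos: [0.5664, -0.1361, 0.2856]
orientation: [[-0.049, -0.999, 0.0], [-0.999, 0.049, -0.0], [-0.0, -0.0, -1.0]]
wrist_force: [0.3, 0.0, -4.1]
opening: 0.0084
```

```bash
python3 - <<'E'
from h import *
s=ctrl.observe();print(s["opening"],s["tcp_pos"],s["wrist_force"],s["ft_torque"])
W=cal("wrist");np.save("wcal5.npy",np.array(W,dtype=object))
w=snap("wrist","wrist5")[:,:,::-1];sc=snap("scene","scene5")[:,:,::-1]
k=lambda i,x,y,w,h,f: cv2.resize(i[y:y+h,x:x+w],None,fx=f,fy=f,interpolation=cv2.INTER_CUBIC)
cv2.imwrite("pics/crop7.png",np.hstack([k(w,200,40,200,250,2),k(sc,160,150,130,163,3)[:489]]) if 0 else np.hstack([k(w,220,40,190,240,2.2)[:520],k(sc,165,150,110,150,3.52)[:520]]))
E
```

```text
0.008422332346900686 [ 0.56640754 -0.13609495  0.28558661] [ 0.3016515   0.03007015 -4.13164628] [-0.05458222  0.23919045 -0.04609455]
```

View pics/crop7.png

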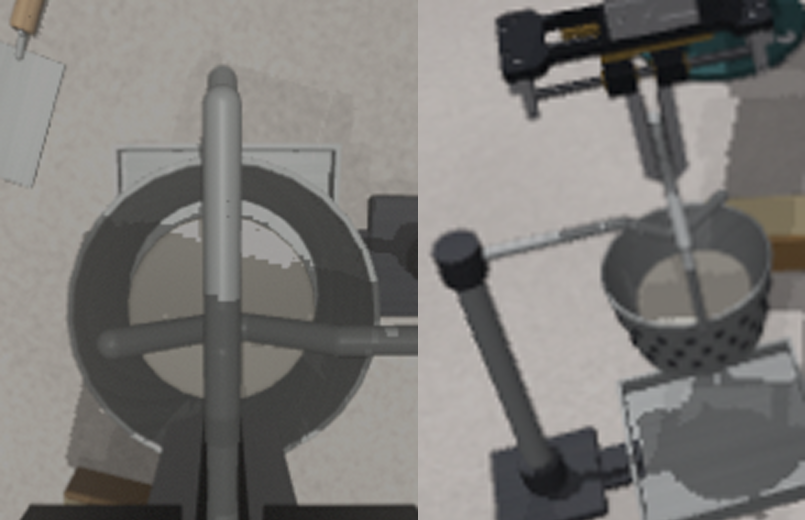

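```bash
python3 - <<'E'
from h import *
W=np.load("wcal5.npy",allow_pickle=True)
f=lambda u,v,z: onz(W,u/2.2+220,v/2.2+40,z).round(4)
print("bar end outer",f(222,82,.3045),"bar pts",f(222,150,.3045),f(223,280,.3045),f(222,380,.3045))
print("tip end",f(99,343,.279),"115 bend",f(342,341,.275),"dip L/R",f(200,327,.255),f(245,327,.255))
E
```

```text
bar end outer [ 0.6677 -0.1408  0.3045] bar pts [ 0.6517 -0.1401  0.3045] [ 0.619  -0.1388  0.3045] [ 0.5915 -0.1372  0.3045]
tip end [ 0.5976 -0.0988  0.279 ] 115 bend [ 0.5936 -0.1758  0.275 ] dip L/R [ 0.5961 -0.1297  0.255 ] [ 0.5953 -0.1455  0.255 ]
```

{"method": "servo_tool", "body": {"translation": [[0.03,-0.03,0],[0,0,-0.1],[0,0,-0.2],[0,0,-0.2],[0,0,-0.2],[0,0,-0.15],[0,0,-0.1],[0,0,0],[0,0,0]], "dr": [[0,0,0],[0,0,0],[0,0,0],[0,0,0],[0,0,0],[0,0,0],[0,0,0],[0,0,0],[0,0,0]], "gripper": [0,0,0,0,0,0,0,0,0]}}

```text
t: 16.45
tcp_pos: [0.5676, -0.1379, 0.2477]
orientation: [[-0.049, -0.999, 0.0], [-0.999, 0.049, -0.0], [0.0, -0.0, -1.0]]
wrist_force: [-0.0, 0.8, -4.0]
opening: 0.0085
```

{"method": "servo_tool", "body": {"translation": [[0,0,-0.05],[0,0,-0.05],[0,0,0],[0,0,0]], "dr": [[0,0,0],[0,0,0],[0,0,0],[0,0,0]], "gripper": [0,0,0,0]}}

```text
t: 16.85
tcp_pos: [0.5675, -0.1378, 0.2435]
orientation: [[-0.049, -0.999, -0.0], [-0.999, 0.049, -0.0], [0.0, 0.0, -1.0]]
wrist_force: [-0.3, 0.2, -4.3]
opening: 0.0086
```

{"method": "servo_tool", "body": {"translation": [[0,0,-0.05],[0,0,0],[0,0,0]], "dr": [[0,0,0],[0,0,0],[0,0,0]], "gripper": [0,0,0]}}

```text
t: 17.15
tcp_pos: [0.5677, -0.1379, 0.2417]
orientation: [[-0.049, -0.999, 0.001], [-0.999, 0.049, -0.0], [0.0, -0.001, -1.0]]
wrist_force: [0.6, -0.9, -2.9]
opening: 0.0085
```

{"method": "servo_tool", "body": {"translation": [[0,0,-0.04],[0,0,0],[0,0,0]], "dr": [[0,0,0],[0,0,0],[0,0,0]], "gripper": [0,0,0]}}

```text
t: 17.45
tcp_pos: [0.5678, -0.1379, 0.2409]
orientation: [[-0.049, -0.999, 0.002], [-0.999, 0.049, -0.001], [0.001, -0.002, -1.0]]
wrist_force: [0.1, -0.8, 0.1]
opening: 0.0087
```

The load has passed to the hook (wrist force about 0 at the expected height). I'll release gently.

{"method": "servo_tool", "body": {"translation": [[0,0,0],[0,0,0],[0,0,0],[0,0,0]], "dr": [[0,0,0],[0,0,0],[0,0,0],[0,0,0]], "gripper": [0,0,0,0], "grip_force": 3}}

```text
t: 17.85
tcp_pos: [0.5678, -0.1381, 0.2403]
orientation: [[-0.05, -0.999, 0.001], [-0.999, 0.05, -0.001], [0.001, -0.001, -1.0]]
wrist_force: [0.3, -0.9, 0.0]
opening: 0.0098
```

{"method": "servo_tool", "body": {"translation": [[0,0,0],[0,0,0],[0,0,0],[0,0,0],[0,0,0],[0,0,0],[0,0,0],[0,0,0],[0,0,0]], "dr": [[0,0,0],[0,0,0],[0,0,0],[0,0,0],[0,0,0],[0,0,0],[0,0,0],[0,0,0],[0,0,0]], "gripper": [0.13,0.16,0.2,0.25,0.3,0.35,0.4,0.45,0.45]}}

```text
t: 18.75
tcp_pos: [0.5676, -0.1378, 0.2399]
orientation: [[-0.049, -0.999, -0.0], [-0.999, 0.049, -0.0], [0.0, 0.0, -1.0]]
wrist_force: [-0.2, 0.3, -0.0]
opening: 0.042
```

```bash
python3 - <<'E'
from h import *
s=ctrl.observe();print(s["t"],s["opening"],s["tcp_pos"],s["wrist_force"],s["ft_torque"])
w=snap("wrist","wrist6")[:,:,::-1];sc=snap("scene","scene6")[:,:,::-1]
k=lambda i,x,y,w,h,f: cv2.resize(i[y:y+h,x:x+w],None,fx=f,fy=f,interpolation=cv2.INTER_CUBIC)
cv2.imwrite("pics/crop8.png",np.hstack([k(w,220,40,190,240,2.2)[:520],k(sc,165,150,110,150,3.52)[:520]]))
E
```

```text
18.75 0.04197905224882784 [ 0.56756134 -0.13779924  0.239896  ] [-0.2456705   0.29147636 -0.0043227 ] [ 5.39221351e-05  1.77502173e-01 -4.94338119e-02]
```

View pics/crop8.png

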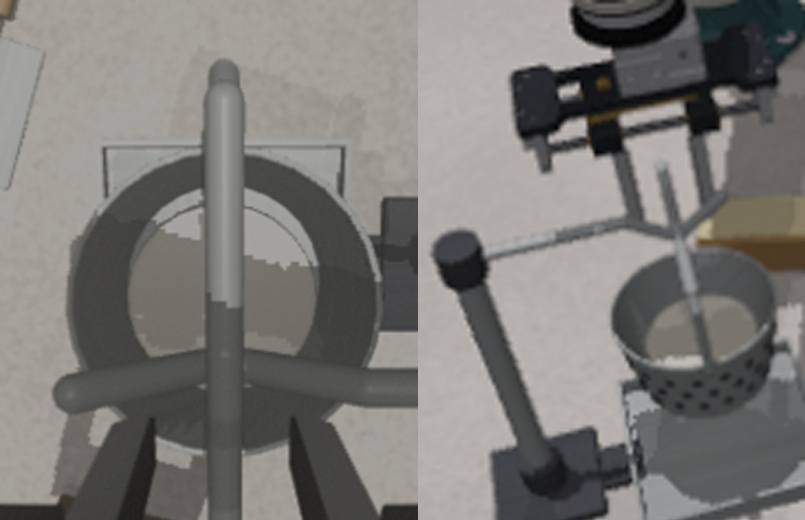

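The basket hangs in the dip with the fingers clear and the cheese inside. Retreat up, then back, and wait for stillness.

{"method": "servo_tool", "body": {"translation": [[0,0,0.3],[0,0,0.6],[0,0,0.8],[0,0,0.8],[0,0,0.5],[-0.6,0.3,0],[-0.8,0.8,0],[-0.8,0.8,0],[-0.8,0.8,0],[-0.8,0.8,0],[-0.4,0.8,0],[0,0.5,0],[0,0,0],[0,0,0],[0,0,0],[0,0,0],[0,0,0],[0,0,0]], "dr": [[0,0,0],[0,0,0],[0,0,0],[0,0,0],[0,0,0],[0,0,0],[0,0,0],[0,0,0],[0,0,0],[0,0,0],[0,0,0],[0,0,0],[0,0,0],[0,0,0],[0,0,0],[0,0,0],[0,0,0],[0,0,0]], "gripper": [0.45,0.45,0.45,0.45,0.45,0.45,0.45,0.45,0.45,0.45,0.45,0.45,0.45,0.45,0.45,0.45,0.45,0.45]}}

```text
t: 20.65
tcp_pos: [0.3997, 0.0537, 0.3597]
orientation: [[-0.051, -0.999, -0.001], [-0.999, 0.051, -0.0], [0.0, 0.001, -1.0]]
wrist_force: [0.4, -0.2, 0.2]
opening: 0.0423
```

```bash
python3 - <<'E'
from h import *
sc=snap("scene","scene7")[:,:,::-1];t=snap("top","top7")[:,:,::-1]
for i in range(8): s2=ctrl.snapshot("scene")
s2=s2[:,:,::-1];snap("scene","scene8")
print("motion diff over 0.4s",np.abs(sc.astype(int)-s2)[170:290,150:290].max(-1).mean(), (np.abs(sc.astype(int)-s2)[170:290,150:290].max(-1)>40).sum(),ctrl.observe()["t"])
k=lambda i,x,y,w,h,f: cv2.resize(i[y:y+h,x:x+w],None,fx=f,fy=f,interpolation=cv2.INTER_CUBIC)
cv2.imwrite("pics/crop9.png",np.hstack([k(s2,160,160,110,150,3.6)[:540],k(t,340,150,105,150,3.6)[:540]]))
E
```

```text
motion diff over 0.4s 0.6792857142857143 3 21.2
```

View pics/crop9.png

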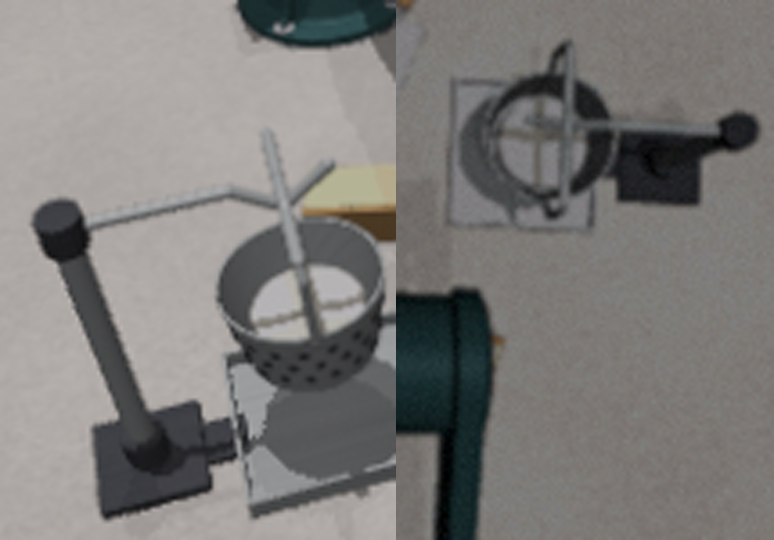

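```bash
python3 - <<'E'
from h import *
T=cal("top");S=cal("scene")
t=lambda u,v:ray(T,(u-396)/3.6+340,v/3.6+150); s=lambda u,v:ray(S,u/3.6+160,v/3.6+160)
a=tri([t(569,46),s(317,334)]);b=tri([t(565,207),s(266,132)]);r=tri([t(552,138),s(301,284)])
print("bar +x end",a.round(4),"-x end",b.round(4),"rim c",r.round(4),"bar mid",((a+b)/2).round(4),"slope deg",np.degrees(np.arctan2(a[2]-b[2],a[0]-b[0])))
E
```

```text
bar +x end [ 0.6784 -0.1482  0.2008] -x end [ 0.5195 -0.1375  0.255 ] rim c [ 0.5938 -0.1422  0.1624] bar mid [ 0.599  -0.1429  0.2279] slope deg -18.863456097098066
```

```bash
python3 - <<'E'
from h import *
T=cal("top");S=cal("scene")
for d in(-.073,0,.073):
    p=[.5955+d,-.138-d*.048,.26]; print(d,((proj(S,p)-160)*3.6).round(0),((proj(T,p)-[340,150])*3.6+[396,0]).round(0))
p=[.5955,-.138,.175]; print("rim c",((proj(S,p)-160)*3.6).round(0),((proj(T,p)-[340,150])*3.6+[396,0]).round(0))
im=cv2.imread("pics/scene8.png"); cv2.imwrite("pics/crop10.png",cv2.resize(im[185:285,205:285],None,fx=6,fy=6,interpolation=cv2.INTER_CUBIC))
E
```

```text
-0.073 [268. 129.] [561. 203.]
0 [284. 193.] [564. 123.]
0.073 [301. 264.] [568.  43.]
rim c [301. 273.] [548. 134.]
```

View pics/crop10.png

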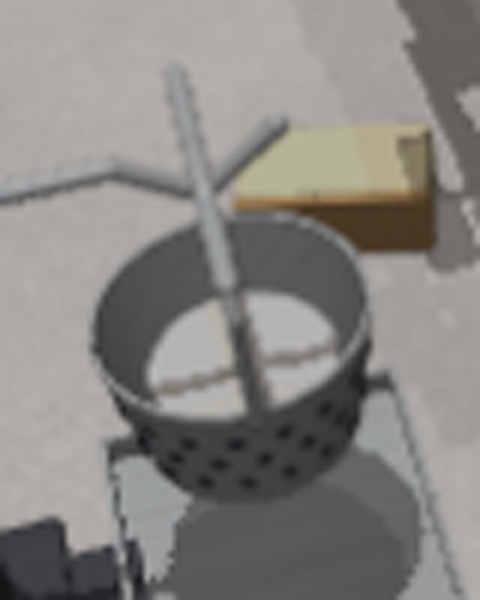

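```bash
python3 -c "
from plant import ctrl
print(ctrl.hand_in())"
```

```text
the job is handed in; nothing more can be done
None
```

The job is done and handed in at about 21 s of the 64 s limit. The hook arm was swung out first, then the handled basket with its white cheese was hung on the hook.

- **Hook arm:** I pushed it with the shut fingers until it stopped moving with 11 N of reaction. The hook measured within a few millimetres of the tray's centre line.
- **Basket:** I gripped the bar beside its middle, turned it across the arm and lowered it into the dip. The wrist load went to zero at the expected height before I released.
- **Last checks:**
  - Both ends of the bar fall within about 1 pixel of where a level bar should appear in the scene view, and within about 1.5 in the top view.
  - The hook is in the middle of the bar and the cheese is in the basket.
  - Nothing moved noticeably over the last 0.4 s, and the gripper is well clear.
- **What disagreed:**
  - One two-view measurement gave an 18.9° bar tilt. I had picked the handle's upright instead of the bar's end, and the re-check with the right point showed it level.
  - The wrist torque while carrying suggested a larger off-centre load than the pictures did. I went by the pictures.

I planned no contact with the other things on the counter, but did not measure their positions again at the end.

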